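Load a roller into the test stand

ROBOT

A 7-joint arm with a two-finger parallel gripper is mounted at the origin on a cart in front of the work surface, level with it; the furniture and walls round the work are solid. World frame = base frame: x ahead of the robot, y to its left, z up, the work surface at z = 0. Lengths are in m, angles in rad, forces in N, time in s.
With the tool pointing down it reaches from about 0.35 to 0.9 m from the base axis. Payload 8.1 kg.
Tool frame: the origin (TCP) lies at the centre of the arm's flange, where the gripper is bolted on; the fingertips stand 178 mm ahead of it and the grasp point (between the pads) lies 159 mm ahead of it; z points along the fingers, y is the line along which they close (so a half turn about z gives the same grasp; the last joint's range is limited). The gripper opens to 92 mm and grips with 3 to 60 N. Pads are 19 mm wide; open, the fingers measure 130 mm over their backs; the gripper's body (75 mm by 190 mm) begins 47 mm behind the grasp point.
Start: joints at [1.128, 0.434, 0.025, 1.573, -0.012, 1.134, -0.075], TCP at [0.208, -0.589, 0.405] pointing down, gripper open.
Joint ranges: [-2.62, 2.62], [-0.44, 2.09], [-1.27, 1.32], [0.08, 2.57], [-1.32, 4.46], [0.12, 2], [-2.74, 2.74]. Speed limits (rad/s): [2.22, 2.22, 3.01, 3.01, 3.14, 3.14, 3.14].

INTERFACE

Orientations are given as a rotation vector (axis times angle).
In Python, from cell import arm gives the robot as it stands. The module is installed in compiled form; this text tells all that it offers.
- The arm moves only by the shell command python3 -m inch 'ROWS' [FORCE]. ROWS is text: rows parted by semicolons, each of 5 numbers parted by spaces: the shift along the tool's x, y, z in m, then the turn about the tool's z in rad, then the finger opening in m, from 0 to 0.0918. In form: x y z roll fingers; .... A call has 1 to 5 rows; each row is the pose to reach, as a shift and turn from the pose commanded when the call began, along the tool's axes at that moment; what a row does not reach only later rows make up. A row lasts 1/10 s, in which the tool goes at most 50 mm and 8.59 degrees, less where a joint would pass 70% of its speed; a pose out of reach is approached as far as the arm can. A call with a gripper value outside its range is refused whole. The fingers move at their own pace and stop on an object; FORCE is the grip in N (left out, the last holds). Time passes only in rows, so rows that repeat a pose let the fingers close. It gives the time, the measured TCP pose, the force, the opening and the grip force at its end, in the units of the state.
- arm.observe(): the state, without advancing time (a new reading comes with each control period).
- arm.get_image(name): name is "scene" or "top" or "wrist"; returns the picture (480x640x3 uint8, red, green, blue); there is no depth.
- arm.get_calibration(name): a dict with "intrinsics" (3x3 intrinsics, pixels), "distortion" ([k1, k2, p1, p2, k3] as OpenCV has them; the pictures are not rectified), "pose" (4x4, takes a point from camera to world coordinates). Camera axes: x right, y up, looking along -z (the intrinsics and any distortion apply to the point x, -y, -z); pixel columns grow to the right and rows downward; lengths in m; the calibration is good to about 2 mm. A picture is of the moment at which its call begins: read the wrist's pose just before it. get_calibration takes no time and is no camera call; for the wrist camera it gives the pose at the moment of the call.
- arm.sign_off(): hands the job in; it is judged then, once.
Trained networks look in the newest picture that a camera, given by its name, has taken for a name from the list of things; names that differ only in an ending like _2 or _b are one class to them, and where a whole thing is asked for, a point or a joint stands for the part that bears it (a point fixed in the world has none). Each returns a list of dicts, best first, with "conf" (0 to 1); they miss things now and then, are a little off and sometimes report something else, mostly with a low value. They report only what shows in the picture. A call takes as long as a camera call. They do not tell look-alikes from the thing itself.
- arm.look_for(camera, query): "point" ([row, column] in pixels, amid what is visible of it).
- arm.silhouettes(camera, query): "region" (480x640 bool, what is visible of it) and "point" ([row, column] in pixels, amid what is visible of it).
- arm.place_of(camera, query): "point" ([row, column] in pixels: a listed point, or the origin of a listed thing).
The state is a dict: "clock": time; "joints": joint angles; "dq": joint speeds; "joint_efforts": joint torques, N m; "position": TCP position; "ee_rot": TCP orientation; "force": force on the tool from outside, world axes, zero at the start; "ft_torque": the same for the moment, N m; "width": opening from 0.0 (shut) to 1.0 (fully open); "gripper_force": force on a finger pad.
Only numpy, scipy, OpenCV 4.12 (cv2) and the standard library are available. Lean on these libraries where they do the work, as an engineer would, in place of code of your own. Each camera call takes 0.05 s, during which the arm holds its last target. There are 200 camera calls.

TASK

Lift the brass-coloured roller out of its wooden rack without letting it roll off, and lay it in the test stand with its two thinner ends down in the dark vee blocks, so that its weight keeps the sensing pin between them pressed in. Once it lies there, swing the red-knobbed keeper arm fully across over the end of the roller, up to its stop. Leave the steel-grey roller in the rack and do not disturb the jar and the cup nearby.

Things in the scene. Friction and masses are not known exactly. Their poses are not given: they have to be found in the camera images.
- brass_roller_center (a point): Brass-coloured roller, 160 mm long: a thick middle of 36 mm diameter, 100 mm long, and a thinner end (journal) of 26 mm diameter, 30 mm long, on each side; both ends alike. About 0.45 kg. This point is its centre, on its axis; its y axis runs along the roller (x and z turn as it rolls). It starts lying by its journals in one of the two bays of the rack.
- steel_roller_center (a point): Steel-grey roller of the same shape and size, in the other bay of the rack; must stay there. This point is its centre, y along its axis.
- rack: Fixed wooden rack, board 180 (x) x 160 (y) x 12 mm; origin at its underside's centre. Bays at x = -52 and +52 mm, each with two shallow saddles (25-degree vees, 58 mm wide, 20 mm thick, crests at 44 mm) at y = +65 and -65 mm. A roller in a bay lies along y, its axis 48 mm above the bench, its thick middle free between the saddles. It rolls if touched on one side only.
- stand: Test stand fixed to the bench: aluminium plate 116 (x) x 190 (y) x 12 mm; origin at its underside's centre. Two dark 90-degree vee blocks, 62 mm wide (x), 20 mm thick, 54 mm high, at y = +65 and -65 mm; the thick middle fits between them with 5 mm to spare at each end. The keeper's stop, a 7 mm dowel, stands at x = 34, y = -50 mm, 76 mm high.
- seat (a point): Where the roller's centre must come: midway between the vee blocks, 52 mm above the bench and above the stand's origin. Axes as the stand's: y along the seated roller, x across it, z up.
- pin (a joint): Sensing pin: round-headed brass pin of 8 mm diameter, upright in a black housing (20 mm wide, 26 mm high) below the middle of the seat; 0 = up (tip 41 mm above the bench), grows in m as it is pressed down, at most 0.010. A seated roller holds it at about 0.007; the spring then pushes up with 1.2 N.
- keeper (a joint): Steel arm swinging level about an upright pivot at x = -44, y = -62 mm of the stand, 69 to 77 mm above the bench: it passes 4 mm over a seated journal. 0 = closed at its stop, arm along +x of the stand across the -y journal; grows in rad as it opens, the knob moving to -y; at 1.57 the arm points along -y. Range 0 to 1.6, starts at 1.1 to 1.5. Stays where left; under 1 N moves it.
- keeper_knob (a point): Red upright round knob at the end of the keeper arm, 74 mm from the pivot: 20 mm diameter, from 77 to 113 mm above the bench. This point lies on its axis 97 mm above the bench; its x axis points from the pivot to the knob.
- jar_0: Bystander: grey jar with a cream lid, 60 mm diameter, 46 mm tall, standing to the left of the rack; origin at the centre of its underside.
- powder_cup: Bystander: pale metal cup, 54 mm diameter, 36 mm tall, standing beyond the stand; origin at the centre of its underside.
Mind the look-alikes: they are no part of the job. Of the things that look like the part that bears brass_roller_center, the largest one is meant.

How it is judged:
By the outcome, as a careful person would: the job done as asked, in the order asked, and still so for the second after the job is handed in, with the robot touching nothing.
It also fails if it takes over 56 s, if anything falls off the work surface, if the arm or the gripper's body presses on something with over 40 N, if the wrist force passes 120 N, or if a joint passes its speed limit or range.

## Working session

There is one attempt and no reset: what is moved stays moved. The work goes in short steps, Python scripts to look and compute and a shell command to move; the robot and the scene stay as the last step left them, time stands still between calls to the robot, and variables do not carry over. Pictures are saved under pics/ and viewed, at most 14 in all, crops included, and the job is handed in when it is done.

```bash
mkdir -p pics; cat > h.py <<'E'
import numpy as np, cv2
from cell import arm
from scipy.spatial.transform import Rotation as R
def ray(c,pts,z):
    k=arm.get_calibration(c);K=np.array(k["intrinsics"]);d=np.array(k["distortion"]);P=np.array(k["pose"])
    out=[]
    for (r,col) in pts:
        u=cv2.undistortPoints(np.array([[[col,r]]],float),K,d)[0,0]
        v=P[:3,:3]@np.array([u[0],-u[1],-1]);o=P[:3,3]
        out.append(o+v*(z-o[2])/v[2])
    return np.array(out)
def snap(c,n):
    im=arm.get_image(c);cv2.imwrite(f"pics/{n}.png",im[:,:,::-1]);return im
E
python3 - <<'E'
from h import *
np.set_printoptions(precision=4,suppress=True)
Z=dict(brass_roller_center=.048,steel_roller_center=.048,rack=0,stand=0,seat=.052,keeper_knob=.097,jar_0=0,powder_cup=0)
for c in("top","scene"):
    snap(c,c+"0")
    for q,z in Z.items():
        for d in arm.place_of(c,q)[:3]:
            print(c,q,round(d["conf"],2),np.round(d["point"]),ray(c,[d["point"]],z)[0])
s=arm.observe();print(s["clock"],s["position"],s["ee_rot"],R.from_rotvec(s["ee_rot"]).as_matrix(),s["force"])
E
```

```text
top brass_roller_center 0.6 [307. 282.] [0.3184 0.1191 0.048 ]
top brass_roller_center 0.55 [231. 330.] [0.508  0.0047 0.048 ]
top steel_roller_center 0.98 [208. 266.] [0.561  0.1648 0.048 ]
top rack 0.57 [235. 261.] [0.4987 0.1776 0.    ]
top stand 0.88 [214. 420.] [ 0.5627 -0.231   0.    ]
top seat 0.86 [205. 421.] [ 0.5758 -0.2225  0.052 ]
top keeper_knob 0.86 [233. 475.] [ 0.5014 -0.3464  0.097 ]
top keeper_knob 0.64 [213. 417.] [ 0.5476 -0.2035  0.097 ]
top jar_0 0.58 [209. 193.] [0.5638 0.353  0.    ]
top powder_cup 0.43 [165. 402.] [ 0.6901 -0.1875  0.    ]
scene brass_roller_center 0.87 [292. 324.] [0.4528 0.1918 0.048 ]
scene brass_roller_center 0.86 [255. 344.] [0.4772 0.0627 0.048 ]
scene brass_roller_center 0.75 [309. 406.] [0.3039 0.1689 0.048 ]
scene steel_roller_center 0.56 [275. 282.] [0.5498 0.1809 0.048 ]
scene steel_roller_center 0.48 [209. 312.] [ 0.6463 -0.0945  0.048 ]
scene rack 0.97 [298. 307.] [0.5046 0.1689 0.    ]
scene stand 0.66 [213. 361.] [ 0.5675 -0.2154  0.    ]
scene seat 0.83 [194. 363.] [ 0.5688 -0.2266  0.052 ]
scene keeper_knob 0.48 [166. 404.] [ 0.504  -0.3483  0.097 ]
scene jar_0 0.59 [348. 220.] [0.5658 0.3528 0.    ]
scene powder_cup 0.88 [212. 314.] [ 0.686  -0.1672  0.    ]
0.9 [ 0.2083 -0.5893  0.4048] [3.0963 0.531  0.    ] [[ 0.9429  0.3332  0.    ]
 [ 0.3332 -0.9429 -0.0001]
 [-0.      0.0001 -1.    ]] [-0.0529 -0.6594  0.215 ]
```

View pics/top0.png

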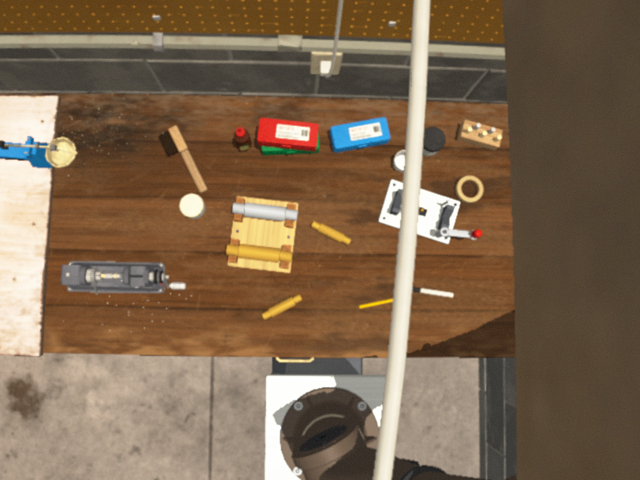

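View pics/scene0.png

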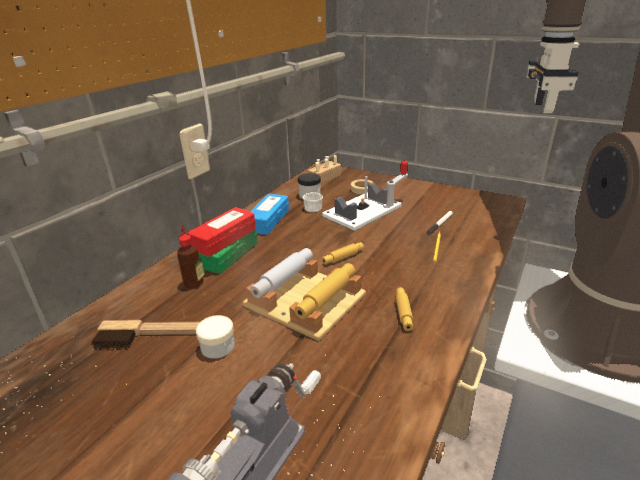

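The brass roller is in the rack's nearer bay, at top (253,259) and scene (290,326). The two smaller brass pieces are decoys lying on the bench. The stand is at top (212,420), with the red knob at (233,477). I'll go over the stand first for a wrist look.

```bash
cat >> h.py <<'E'
def need(p,ydir=None):
    "shift in tool axes and roll to bring TCP to p with tool y along ydir (world xy, up to half turn)"
    s=arm.observe();M=R.from_rotvec(s["ee_rot"]).as_matrix();d=M.T@(np.array(p)-s["position"]);r=0
    if ydir is not None:
        v=M.T@np.array([*ydir,0]);r=np.arctan2(-v[0],v[1]); r=(r+np.pi/2)%np.pi-np.pi/2
    print("need",np.round(d,4),"roll",round(r,4),"t",round(s["clock"],2),"F",np.round(s["force"],1),"j7",round(s["joints"][6],2),"w",s["width"])
E
for i in 1 2 3; do python3 -m inch '.132 -.084 0 0 .09; .132 -.084 0 0 .09; .132 -.084 0 0 .09; .132 -.084 0 0 .09'|tail -3; done
python3 - <<'E'
from h import *
np.set_printoptions(precision=4,suppress=True)
snap("wrist","w1");k=arm.get_calibration("wrist");s=arm.observe()
M=R.from_rotvec(s["ee_rot"]).as_matrix();P=np.array(k["pose"])
print("cam in tool",M.T@(P[:3,3]-s["position"]),"\n",M.T@P[:3,:3]);print(k["intrinsics"])
print(ray("wrist",[(240,320),(0,0),(0,639),(479,0),(479,639)],.03))
for q,z in dict(stand=0,seat=.052,keeper_knob=.097).items():
    for d in arm.place_of("wrist",q)[:2]:print(q,d["conf"],np.round(d["point"]),ray("wrist",[d["point"]],z))
need([.51,-.22,.40])
E
```

```text
force: [-0.9, 0.2, 0.1]
width: 0.978
gripper_force: 0.0
force: [0.7, 0.3, 0.4]
width: 0.979
gripper_force: 0.0
force: [0.1, 0.8, -0.3]
width: 0.98
gripper_force: 0.0
cam in tool [0.076  0.0008 0.0209] 
 [[-0.0009  0.959   0.2834]
 [ 1.      0.001  -0.0002]
 [-0.0005  0.2834 -0.959 ]]
[[402.1364   0.     313.7423]
 [  0.     402.1364 235.3562]
 [  0.       0.       1.    ]]
[[ 0.4717 -0.2331  0.03  ]
 [ 0.577   0.0869  0.03  ]
 [ 0.7568 -0.4111  0.03  ]
 [ 0.0556  0.0274  0.03  ]
 [ 0.3174 -0.703   0.03  ]]
stand 0.91 [138. 351.] [[ 0.5641 -0.2328  0.    ]]
seat 0.8 [145. 357.] [[ 0.5604 -0.2367  0.052 ]]
keeper_knob 0.84 [280. 473.] [[ 0.4954 -0.3539  0.097 ]]
need [0.0128 0.0031 0.0046] roll 0 t 2.3 F [-0.1 -0.7  0. ] j7 -0.97 w 0.9796938595929844
```

View pics/w1.png

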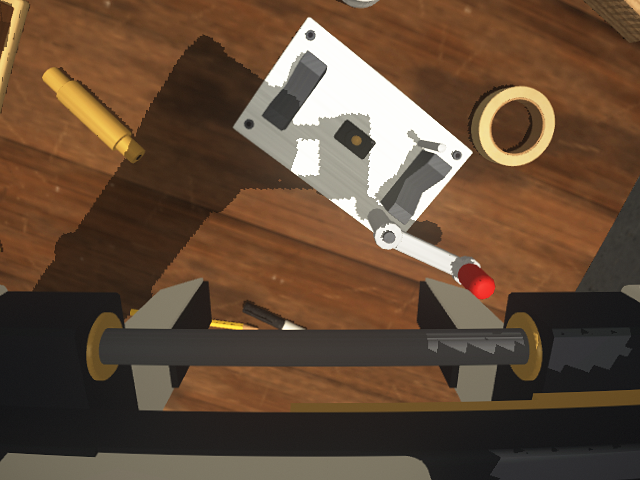

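The wrist view shows the stand clearly: plate corners at (17,309), (126,233) and (153,471), the pin at (140,355), the keeper pivot at (237,388) and the knob near (280,477).

```bash
python3 - <<'E'
from h import *
np.set_printoptions(precision=4,suppress=True)
A,B,C=ray("wrist",[(17,309),(126,233),(153,471)],.012)
print("corners",A,B,C,np.linalg.norm(A-B),np.linalg.norm(A-C),"center",(B+C)/2)
y=(A-C)[:2];y/=np.linalg.norm(y);x=(A-B)[:2];x/=np.linalg.norm(x);print("y",y,"x",x, "yaw",np.arctan2(-y[0],y[1]),np.arctan2(x[1],x[0]))
print("pin",ray("wrist",[(140,355)],.041),"pivot",ray("wrist",[(237,388)],.077),"knobtop",ray("wrist",[(283,481)],.113))
im=arm.get_image("top")
t=cv2.imread("pics/top0.png");h=cv2.cvtColor(t,cv2.COLOR_BGR2HSV)
for d in arm.silhouettes("top","brass_roller_center")+arm.silhouettes("scene","brass_roller_center"):
    print(d["conf"],d["point"],d["region"].sum())
for c in("top","scene"):
  for d in arm.silhouettes(c,"brass_roller_center"):
    r,cc=np.nonzero(d["region"]);w=ray(c,np.c_[r,cc][::3],.055)[:,:2];m=w.mean(0);e,v=np.linalg.eigh(np.cov((w-m).T));print(c,m,v[:,1],np.sqrt(e*12))
need([.38,.16,.40],[1,0])
E
```

```text
corners [ 0.6449 -0.1664  0.012 ] [ 0.5376 -0.1315  0.012 ] [ 0.5873 -0.3441  0.012 ] 0.11279106382761558 0.18670998954125492 center [ 0.5625 -0.2378  0.012 ]
y [0.3085 0.9512] x [ 0.9508 -0.3098] yaw -0.31357816677677974 -0.3150291461507634
pin [[ 0.5627 -0.2359  0.041 ]] pivot [[ 0.5015 -0.2837  0.077 ]] knobtop [[ 0.4994 -0.3521  0.113 ]]
0.98 [253.5, 258.4] 841
0.74 [308.6, 283.7] 315
0.52 [235.0, 332.3] 323
0.85 [291.1, 321.5] 1239
0.71 [309.0, 403.6] 478
top [0.4494 0.1777] [0.0997 0.995 ] [0.0327 0.1494]
top [0.32 0.12] [-0.4741  0.8805] [0.0191 0.0939]
top [0.5008 0.0007] [0.4203 0.9074] [0.0206 0.093 ]
scene [0.4491 0.1897] [0.0522 0.9986] [0.0404 0.1615]
scene [0.3056 0.1757] [-0.4688  0.8833] [0.0194 0.1062]
need [ 0.0158 -0.3983  0.0046] roll -1.2334 t 2.55 F [ 0.1  0.7 -0.1] j7 -0.97 w 0.9759800512550917
```

```bash
for i in 1 2; do python3 -m inch '.037 -.173 .015 0 .09; .037 -.173 .015 0 .09; .037 -.173 .015 0 .09; .037 -.173 .015 0 .09'|tail -3; done
python3 -m inch '0 0 0 -.58 .09; 0 0 0 -.58 .09; 0 0 0 -.58 .09; 0 0 0 -.58 .09; 0 0 0 -.58 .09' | tail -3
python3 -m inch '0 0 0 -.58 .09; 0 0 0 -.58 .09; 0 0 0 -.58 .09; 0 0 0 -.58 .09; 0 0 0 -.58 .09' | tail -3
python3 - <<'E'
from h import *
snap("wrist","w2")
for d in arm.silhouettes("wrist","brass_roller_center"):
    r,cc=np.nonzero(d["region"]);w=ray("wrist",np.c_[r,cc][::3],.055)[:,:2];m=w.mean(0);e,v=np.linalg.eigh(np.cov((w-m).T));print(d["conf"],d["point"],m,v[:,1],np.sqrt(e*12))
    cs=cv2.boxPoints(cv2.minAreaRect(np.c_[cc,r].astype(np.float32)));print(cs.round())
for d in arm.place_of("wrist","brass_roller_center"):print(d["conf"],d["point"],ray("wrist",[d["point"]],.048))
need([.45,.13,.37],[.995,-.08])
E
```

```text
force: [0.2, -0.5, 0.3]
width: 0.976
gripper_force: 0.0
force: [0.7, 0.1, 1.0]
width: 0.979
gripper_force: 0.0
force: [0.4, -0.6, 0.2]
width: 0.978
gripper_force: 0.0
force: [1.0, -0.2, -0.7]
width: 0.982
gripper_force: 0.0
0.96 [146.5, 305.6] [0.45209726 0.18389503] [0.11063477 0.99386113] [0.03184591 0.1487415 ]
[[281. 259.]
 [287.  37.]
 [336.  39.]
 [330. 260.]]
0.69 [224.4, 166.9] [0.33799591 0.13426312] [-0.46891769  0.88324187] [0.02108038 0.08810921]
[[118. 185.]
 [140. 167.]
 [216. 267.]
 [193. 284.]]
0.58 [314.6, 391.7] [0.50656509 0.03646275] [0.41210913 0.91113449] [0.01999178 0.10155268]
[[347. 376.]
 [395. 280.]
 [419. 292.]
 [371. 388.]]
0.83 [151.5, 307.0] [[0.4509258  0.18169028 0.048     ]]
0.81 [223.0, 168.9] [[0.3372293  0.13508493 0.048     ]]
need [-0.0011 -0.0021  0.0047] roll 0.0032 t 4.5 F [ 0.1  0.6 -0.3] j7 -0.66 w 0.9797620809493413
```

View pics/w2.png

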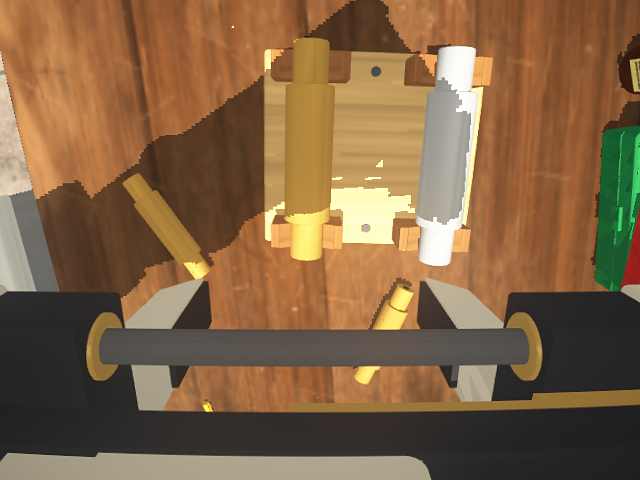

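The brass roller sits in the left bay: shoulder midpoints at about (82,310) and (222,308), end faces at (40,312) and (260,307).

```bash
python3 - <<'E'
from h import *
np.set_printoptions(precision=4,suppress=True)
p=ray("wrist",[(82,310),(222,308),(100,286.5),(100,334),(200,285),(200,331.5)],.048);print(p)
a=(p[2]+p[3])/2;b=(p[4]+p[5])/2;u=(a-b)[:2];u/=np.linalg.norm(u);c=(p[0]+p[1])/2;print("axis",u,"c",c, np.linalg.norm(p[0]-p[1]))
c=c[:2]
need([*c,.3],[u[1],-u[0]])
E
```

```text
[[0.4571 0.2307 0.048 ]
 [0.4472 0.1273 0.048 ]
 [0.4391 0.2197 0.048 ]
 [0.4735 0.217  0.048 ]
 [0.4309 0.1462 0.048 ]
 [0.4668 0.1434 0.048 ]]
axis [0.1009 0.9949] c [0.4522 0.179  0.048 ] 0.10393708846630907
need [ 0.0479 -0.0037  0.0747] roll 0.0241 t 4.5 F [ 0.1  0.6 -0.3] j7 -0.66 w 0.9797620809493413
```

```bash

python3 -m inch '.048 -.004 .04 .024 .07; .048 -.004 .08 .024 .07; .048 -.004 .108 .024 .07; .048 -.004 .108 .024 .07' | tail -4
python3 - <<'E'
from h import *
np.set_printoptions(precision=4,suppress=True)
snap("wrist","w3")
need([.452,.180,.207],[.9949,-.1009])
E
```

```text
ee_rot: [-2.325, -2.109, 0.01]
force: [-0.8, -0.3, 0.6]
width: 0.766
gripper_force: 0.0
need [0.001  0.001  0.0587] roll 0.004 t 4.95 F [-0.   0.   0.6] j7 -0.9 w 0.7636510646823105
```

View pics/w3.png

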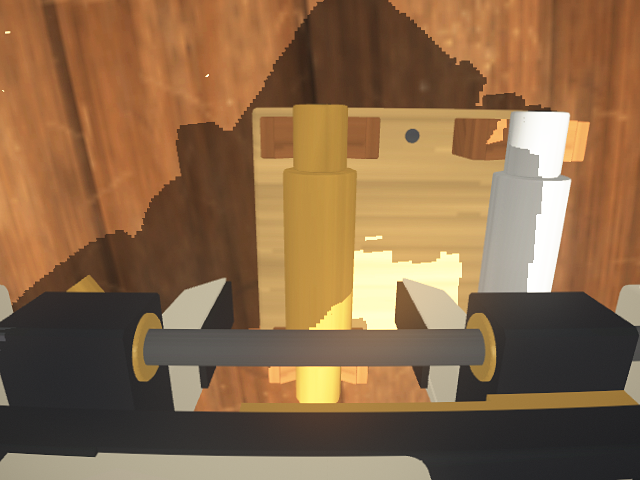

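The roller lies between the open fingers. Its far shoulder midpoint is (172,320) and its near end is (397,318).

```bash
python3 - <<'E'
from h import *
np.set_printoptions(precision=4,suppress=True)
p=ray("wrist",[(172,320),(110,320.5),(398,318),(230,284.5),(230,354)],.048);print(p)
u=(p[1]-p[2])[:2];L=np.linalg.norm(u);u/=L;print(u,L,"mid of ends",(p[1]+p[2])/2,"from shoulder",p[0,:2]-.05*u,"mid axis",(p[3]+p[4])/2)
c=(p[3]+p[4])[:2]/2;s=p[0,:2]-.05*u;c=c+u*np.dot(s-c,u);print(c)
need([*c,.207],[u[1],-u[0]])
E
```

```text
[[0.4582 0.2278 0.048 ]
 [0.4611 0.2568 0.048 ]
 [0.4447 0.0967 0.048 ]
 [0.4374 0.2002 0.048 ]
 [0.4726 0.1968 0.048 ]]
[0.102  0.9948] 0.16084920076585332 mid of ends [0.4529 0.1768 0.048 ] from shoulder [0.4531 0.178 ] mid axis [0.455  0.1985 0.048 ]
[0.4529 0.1781]
need [-0.0008  0.0021  0.0587] roll 0.0051 t 4.95 F [-0.   0.   0.6] j7 -0.9 w 0.7636510646823105
```

Length 0.1608 m agrees with the given 160 mm, so the measurement is good. I'll descend, grip and lift.

```bash

python3 -m inch '-.001 .002 .02 .005 .07; -.001 .002 .04 .005 .07; -.001 .002 .059 .005 .07; -.001 .002 .059 .005 .07' | tail -4
python3 -m inch '0 0 0 0 .03; 0 0 0 0 .03; 0 0 0 0 .03; 0 0 0 0 .03; 0 0 0 0 .03' 30| tail -4
python3 -m inch '0 0 0 0 .03; 0 0 0 0 .03; 0 0 0 0 .03' | tail -4
```

```text
ee_rot: [2.332, 2.104, -0.001]
force: [-0.6, -0.3, -0.4]
width: 0.763
gripper_force: 0.0
ee_rot: [-2.329, -2.107, 0.003]
force: [-3.7, -0.0, 7.4]
width: 0.385
gripper_force: 30.1
ee_rot: [-2.329, -2.108, 0.003]
force: [-5.5, 0.4, 6.6]
width: 0.386
gripper_force: 30.0
```

```bash

python3 -m inch '0 0 -.03 0 .03; 0 0 -.06 0 .03; 0 0 -.1 0 .03; 0 0 -.1 0 .03' | tail -4
python3 - <<'E'
from h import *
np.set_printoptions(precision=4,suppress=True)
need([.5625,-.237,.305],[.951,-.3085])
E
```

```text
ee_rot: [2.328, 2.106, 0.01]
force: [1.0, 0.4, -3.3]
width: 0.384
gripper_force: 30.0
need [-0.4033  0.149   0.0065] roll 0.2135 t 6.55 F [ 1.   0.4 -3.3] j7 -0.86 w 0.3841147761988598
```

```bash

for i in 1 2 3; do python3 -m inch '-.0335 .0125 0 0 .03; -.067 .025 0 0 .03; -.1 .037 0 0 .03; -.134 .0495 0 0 .03; -.134 .0495 0 0 .03' | tail -2; done
python3 -m inch '0 0 0 .11 .03; 0 0 0 .213 .03; 0 0 0 .213 .03' | tail -4
python3 - <<'E'
from h import *
np.set_printoptions(precision=4,suppress=True)
snap("wrist","w4")
need([.5625,-.237,.211],[.951,-.3085])
E
```

```text
width: 0.382
gripper_force: 30.0
width: 0.381
gripper_force: 30.0
width: 0.381
gripper_force: 30.0
ee_rot: [-2.541, -1.846, 0.002]
force: [-0.3, 1.0, -3.3]
width: 0.383
gripper_force: 30.0
need [-0.0006  0.0021  0.0959] roll 0.0034 t 8.4 F [-0.4  0.1 -3.3] j7 -0.22 w 0.3858912948891296
```

View pics/w4.png

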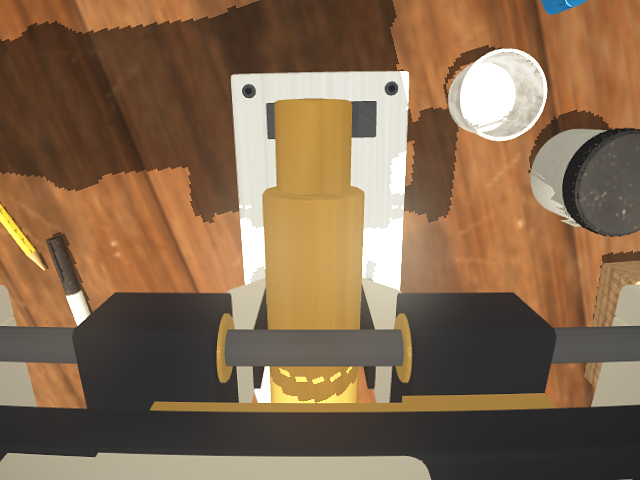

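The plate's +y edge corners are (73,232) and (71,409), and the vee block's centre column is about 322. The roller's far shoulder is at row ~192, columns 264–363.

```bash
python3 - <<'E'
from h import *
np.set_printoptions(precision=4,suppress=True)
A,B=ray("wrist",[(71,409),(73,232)],.012);x=(A-B)[:2];w=np.linalg.norm(x);x/=w;y=np.array([-x[1],x[0]])
print("w",w,"x",x,"yaw",np.arctan2(x[1],x[0]),"centre from edge",(A+B)[:2]/2-.095*np.array([.3085,.951]))
print("block mid",ray("wrist",[(101,322)],.054), "->x line", ray("wrist",[(101,322)],.054)[0,:2]-.075*np.array([.3085,.951]))
z=.148;p=ray("wrist",[(110,276),(110,351),(230,263.5),(230,364.5)],z);a=(p[0]+p[1])/2;b=(p[2]+p[3])/2;u=(a-b)[:2];u/=np.linalg.norm(u)
print("roller axis",u,a,b,"widths",np.linalg.norm(p[0]-p[1]),np.linalg.norm(p[2]-p[3]))
s=ray("wrist",[(187,313)],z+.018)[0];e=ray("wrist",[(99,313)],z+.013)[0]
print("centre by shoulder",s[:2]-.05*u,"by end",e[:2]-.08*u)
o=arm.observe();print("tcp",o["position"])
E
```

```text
w 0.11356972161904685 x [ 0.9553 -0.2955] yaw -0.30002159141890444 centre from edge [ 0.5671 -0.2286]
block mid [[ 0.5907 -0.1572  0.054 ]] ->x line [ 0.5676 -0.2285]
roller axis [0.3023 0.9532] [ 0.5846 -0.1619  0.148 ] [ 0.5722 -0.201   0.148 ] widths 0.024717297935456684 0.036034689580361455
centre by shoulder [ 0.5625 -0.231 ] by end [ 0.5613 -0.2353]
tcp [ 0.5609 -0.2358  0.3069]
```

Two stand estimates differ by about 8 mm along y, possibly from the arm settling during a picture. I'll check with a fresh still one.

```bash
python3 - <<'E'
from h import *
np.set_printoptions(precision=4,suppress=True)
a=cv2.imread("pics/w4.png");b=snap("wrist","w5")[:,:,::-1]
g=lambda i:np.float32(cv2.cvtColor(np.ascontiguousarray(i),cv2.COLOR_BGR2GRAY))
print(cv2.phaseCorrelate(g(a)[:280],g(b)[:280]),np.abs(g(a)-g(b)).mean())
print("stand",[(d["conf"],d["point"],ray("wrist",[d["point"]],0)) for d in arm.place_of("wrist","stand")[:1]])
P=np.array(arm.get_calibration("wrist")["pose"]);o=arm.observe();M=R.from_rotvec(o["ee_rot"]).as_matrix();print(M.T@(P[:3,3]-o["position"]),"\n",M.T@P[:3,:3])
k=arm.get_calibration("wrist");print(k["distortion"])
# predicted pixels of stand landmarks in w1-type geometry: project candidates into scene/top
import numpy as np
def proj(c,X):
    k=arm.get_calibration(c);P=np.array(k["pose"]);q=(np.array(X)-P[:3,3])@P[:3,:3];q=q*[1,-1,-1]
    return cv2.projectPoints(q,np.zeros(3),np.zeros(3),np.array(k["intrinsics"]),np.array(k["distortion"]))[0][:,0]
for ctr in((.5625,-.237),(.567,-.2286)):
    x=np.array([.951,-.309,0]);y=np.array([.309,.951,0]);C=np.array([*ctr,.012])
    L=[C+sx*.058*x+sy*.095*y for sx,sy in((1,1),(-1,1),(1,-1),(-1,-1))]+[C-.044*x-.062*y+[0,0,.065]]
    for c in("top","scene"):print(ctr,c,proj(c,L).round(1).tolist())
t=cv2.imread("pics/top0.png")[165:255,365:495];s=cv2.imread("pics/scene0.png")[150:240,310:440]
cv2.imwrite("pics/crop.png",np.vstack([cv2.resize(i,None,fx=3.2,fy=3.2,interpolation=2) for i in(t,s)]))
E
```

```text
((0.17357419738726776, 0.43485115986601386), 0.9401431682209174) 1.665179
stand []
[0.0753 0.0005 0.0209] 
 [[-0.0009  0.9591  0.283 ]
 [ 1.      0.0005  0.0016]
 [ 0.0014  0.283  -0.9591]]
[-0.0579  0.      0.      0.      0.    ]
(0.5625, -0.237) top [[394.8, 180.2], [381.3, 222.1], [463.6, 203.9], [450.9, 245.9], [447.3, 233.7]]
(0.5625, -0.237) scene [[325.6, 210.9], [357.5, 225.4], [373.6, 190.1], [405.5, 202.0], [395.1, 181.8]]
(0.567, -0.2286) top [[391.6, 178.4], [378.0, 220.3], [460.4, 202.2], [447.7, 244.1], [443.9, 231.8]]
(0.567, -0.2286) scene [[322.6, 211.8], [354.4, 226.4], [371.0, 190.8], [402.9, 202.8], [392.3, 182.6]]
```

View pics/crop.png

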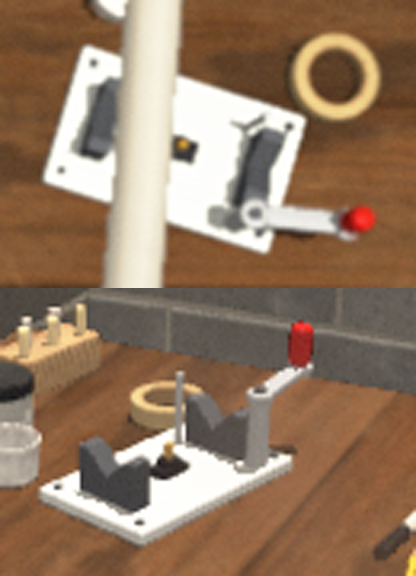

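The top crop's plate corners at (391.6,179), (378,222), (460,202.5) and (448,244) match the second estimate, centre (0.567, −0.2286). The first wrist look was taken while the arm was still settling. I'll correct by +8 mm and +4 mm in the tool axes, then lower.

```bash

python3 -m inch '.008 .004 0 0 .03; .008 .004 .02 0 .03; .008 .004 .045 0 .03; .008 .004 .062 0 .03; .008 .004 .062 0 .03' | tail -7
python3 -m inch '0 0 0 0 .03; 0 0 0 0 .03' | tail -3
python3 - <<'E'
from h import *
snap("wrist","w6")
need([.567,-.2286,.211],[.953,-.305])
E
```

```text
clock: 9.0
position: [0.5667, -0.2295, 0.2433]
ee_rot: [-2.536, -1.848, 0.004]
force: [-1.0, -0.2, -3.6]
width: 0.383
gripper_force: 30.0
force: [-0.3, 0.3, -3.1]
width: 0.382
gripper_force: 30.0
need [ 0.0013 -0.0015  0.036 ] roll -0.003 t 9.25 F [-0.4  0.4 -3.2] j7 -0.26 w 0.3842286282696892
```

View pics/w6.png

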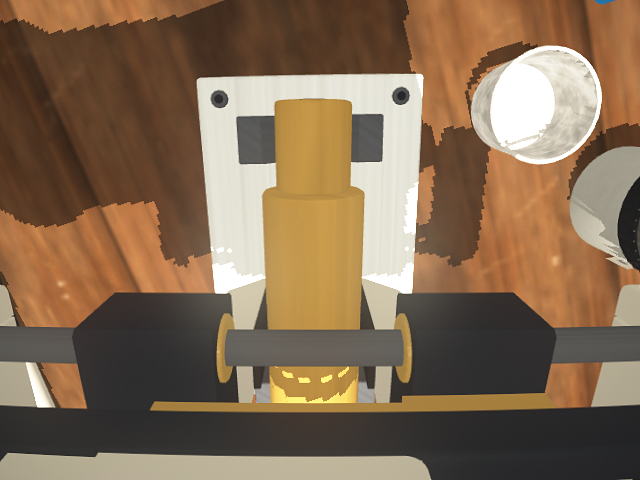

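The vee block spans rows 115–163 and columns 237–383. The roller end is at row 99 and its shoulder at row 187.

```bash
python3 - <<'E'
from h import *
np.set_printoptions(precision=4,suppress=True)
o=arm.observe();p=np.array(o["position"]);M=R.from_rotvec(o["ee_rot"]).as_matrix();z=p[2]-.159
T=lambda px,z:((ray("wrist",[px],z)-p)@M)[0,:2]
print("tcp",p)
print("block far-.075",T((115.5,310),.054)-[.075,0],"near-.055",T((163,310),.054)-[.055,0],"plate edge-.095",T((76.5,309.5),.012)-[.095,0])
for dz in(0,-.006):print("roller end-.08",T((99,313),z+.013+dz)-[.08,0],"shoulder-.05",T((187,313),z+.018+dz/2)-[.05,0])
E
```

```text
tcp [ 0.568  -0.2303  0.247 ]
block far-.075 [ 0.0011 -0.0012] near-.055 [ 0.0016 -0.0013] plate edge-.095 [ 0.0002 -0.0019]
roller end-.08 [0.0006 0.0001] shoulder-.05 [0.0051 0.0001]
roller end-.08 [0.0009 0.0001] shoulder-.05 [0.0046 0.0001]
```

```bash

python3 -m inch '0 -.0015 .01 0 .03; 0 -.0015 .02 0 .03; 0 -.0015 .028 0 .03; 0 -.0015 .028 0 .03' | tail -6
python3 -m inch '0 0 .004 0 .03; 0 0 .008 0 .03; 0 0 .008 0 .03' | tail -6
```

```text
clock: 9.65
position: [0.5653, -0.2298, 0.2161]
ee_rot: [-2.539, -1.847, 0.002]
force: [-1.0, 0.3, -3.6]
width: 0.385
gripper_force: 30.0
clock: 9.95
position: [0.5673, -0.2302, 0.2115]
ee_rot: [2.537, 1.846, 0.003]
force: [0.6, 0.0, 7.6]
width: 0.386
gripper_force: 30.0
```

```bash

python3 -m inch '0 0 0 0 .03; 0 0 0 0 .03; 0 0 0 0 .03' 10 | tail -6
python3 -m inch '0 0 0 0 .04; 0 0 0 0 .045; 0 0 0 0 .055; 0 0 0 0 .06; 0 0 0 0 .06' | tail -6
python3 -m inch '0 0 -.02 0 .06; 0 0 -.06 0 .06; 0 0 -.1 0 .06; 0 0 -.1 0 .06; 0 0 -.1 0 .06' | tail -6
python3 -m inch '-.05 0 0 0 .06; -.075 0 0 0 .06; -.075 0 0 0 .06; -.075 0 0 0 .06; -.075 0 0 0 .06' | tail -6
python3 - <<'E'
from h import *
snap("wrist","w7")
for q,z in dict(brass_roller_center=.052,keeper_knob=.097,seat=.052).items():
    for d in arm.place_of("wrist",q)[:1]:print(q,d["conf"],np.round(d["point"]),ray("wrist",[d["point"]],z))
need([.567,-.2286,.211],[.953,-.305])
E
```

```text
clock: 10.25
position: [0.5672, -0.2302, 0.2115]
ee_rot: [2.538, 1.846, 0.004]
force: [-0.1, -1.2, 7.8]
width: 0.387
gripper_force: 10.0
clock: 10.75
position: [0.5659, -0.2298, 0.2096]
ee_rot: [-2.54, -1.848, 0.0]
force: [0.4, 0.6, 0.3]
width: 0.645
gripper_force: 0.0
clock: 11.25
position: [0.5661, -0.2299, 0.3106]
ee_rot: [2.539, 1.847, 0.002]
force: [-0.0, -0.1, -0.9]
width: 0.654
gripper_force: 0.0
clock: 11.75
position: [0.5431, -0.2998, 0.3088]
ee_rot: [-2.538, -1.849, -0.0]
force: [-0.3, -0.3, -0.6]
width: 0.652
gripper_force: 0.0
brass_roller_center 0.73 [119. 319.] [[ 0.56887121 -0.2294074   0.052     ]]
keeper_knob 0.73 [371. 269.] [[ 0.50144617 -0.34940181  0.097     ]]
need [0.0753 0.0007 0.0987] roll -0.0017 t 11.95 F [ 0.6 -1.2  0.5] j7 -0.1 w 0.6563221701152205
```

View pics/w7.png

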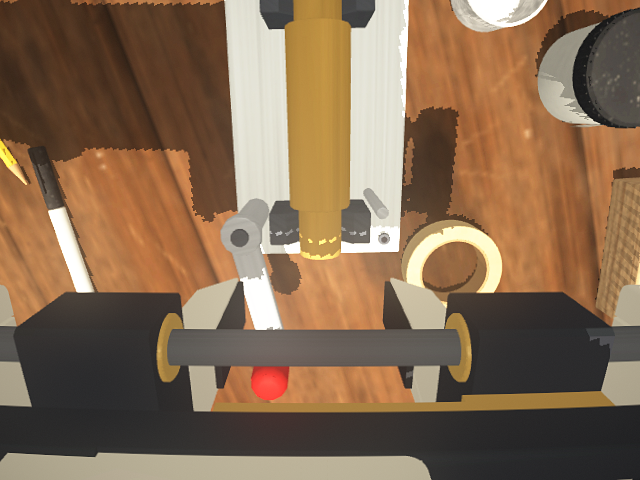

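The roller lies seated between the vee blocks. The pivot is at (237,240) and the knob top at (382,269). Next is the keeper.

```bash
cat > k.py <<'E'
from h import *
np.set_printoptions(precision=4,suppress=True)
ya=-.305;x=np.array([np.cos(ya),np.sin(ya)]);y=np.array([-x[1],x[0]])
c=np.array([.567,-.2286]);piv=c-.044*x-.062*y
knob=lambda th,r=.074:piv+r*(np.cos(th)*x-np.sin(th)*y)
E
python3 - <<'E'
from k import *
pv=ray("wrist",[(237,240)],.077)[0,:2];kn=ray("wrist",[(381,269)],.113)[0,:2]
print("pivot",pv,piv,"knob",kn)
v=kn-piv;th=np.arctan2(-v@y,v@x);print("theta",th,np.linalg.norm(v),knob(th))
a=.95;yd=np.cos(a)*x+np.sin(a)*y
need([*knob(th),.265],yd)
print("roller",ray("wrist",[(20,318),(210,319)],.052))
E
```

```text
pivot [ 0.5084 -0.2763] [ 0.5064 -0.2745] knob [ 0.5047 -0.3451]
theta 1.2904039529237499 0.07061327151859195 [ 0.5046 -0.3485]
need [-0.0579 -0.022   0.0446] roll -0.9564 t 11.95 F [ 0.6 -1.2  0.5] j7 -0.1 w 0.6563221701152205
roller [[ 0.5843 -0.1806  0.052 ]
 [ 0.5529 -0.2807  0.052 ]]
```

```bash

python3 -m inch '-.03 -.011 0 -.14 .06; -.057 -.022 0 -.28 .06; -.057 -.022 0 -.42 .06; -.057 -.022 0 -.56 .06; -.057 -.022 0 -.7 .06' | tail -6
python3 -m inch '0 0 0 -.14 .06; 0 0 0 -.257 .06; 0 0 0 -.257 .06; 0 0 0 -.257 .06' | tail -6
python3 - <<'E'
from k import *
a=.95;yd=np.cos(a)*x+np.sin(a)*y
need([.5047,-.347,.268],yd)
for d in arm.place_of("wrist","keeper_knob")[:1]:print(d)
snap("wrist","w8")
E
```

```text
clock: 12.45
position: [0.5044, -0.3484, 0.3098]
ee_rot: [1.745, 2.612, 0.0]
force: [0.7, 0.4, 0.7]
width: 0.654
gripper_force: 0.0
clock: 12.85
position: [0.5044, -0.3484, 0.3097]
ee_rot: [1.409, 2.808, 0.0]
force: [0.0, 0.2, -0.3]
width: 0.652
gripper_force: 0.0
need [0.001  0.0011 0.0417] roll -0.0043 t 12.85 F [ 0.   0.2 -0.3] j7 0.82 w 0.6523249438203435
{'point': [371.3, 269.3], 'conf': 0.73}
```

View pics/w8.png

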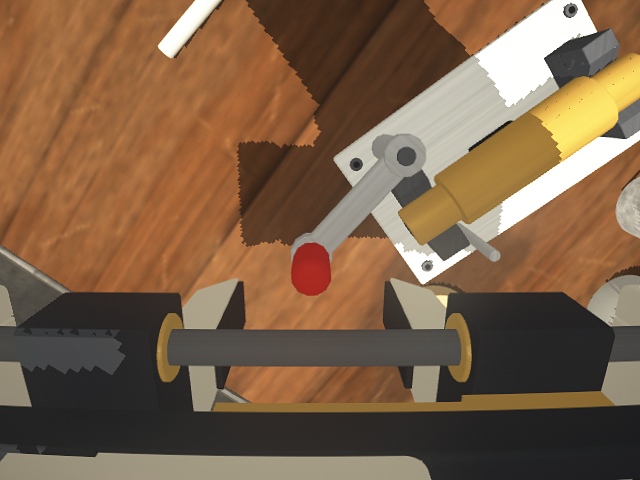

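The knob at (277,312) sits centred between the fingers. I'll lower and nearly close around it, then swing it along the arc.

```bash

python3 -m inch '.002 0 .02 0 .06; .002 0 .043 0 .06; .002 0 .043 0 .06; .002 0 .043 0 .028; .002 0 .043 0 .028' | tail -6
python3 -m inch '0 0 0 0 .028; -.005 .009 0 0 .028; -.0107 .0185 0 0 .028; -.0135 .029 0 0 .028; -.0157 .04 0 0 .028' | tail -6
python3 -m inch '.0007 .011 0 0 .028; .0015 .022 0 0 .028; .0037 .029 0 0 .028; .0062 .036 0 0 .028; .0062 .036 0 0 .028' | tail -6
python3 - <<'E'
from k import *
snap("wrist","w9")
need([*knob(.2),.266]);need([*knob(0),.266])
E
```

```text
clock: 13.45
position: [0.5037, -0.3471, 0.2679]
ee_rot: [1.404, 2.808, -0.0]
force: [0.3, 0.1, 0.1]
width: 0.527
gripper_force: 0.0
clock: 13.95
position: [0.5458, -0.3352, 0.2668]
ee_rot: [1.404, 2.81, 0.001]
force: [-0.8, -0.7, -0.2]
width: 0.306
gripper_force: 0.7
clock: 14.45
position: [0.5703, -0.3073, 0.2668]
ee_rot: [-1.402, -2.812, -0.002]
force: [0.0, -0.2, 0.4]
width: 0.302
gripper_force: 0.0
need [-0.0025 -0.0003  0.0008] roll 0 t 14.5 F [-1.   0.2  0.5] j7 0.7 w 0.30620019749665706
need [0.0048 0.0125 0.0008] roll 0 t 14.5 F [-1.   0.2  0.5] j7 0.7 w 0.30620019749665706
```

```bash

python3 -m inch '.002 .006 0 0 .028; .0045 .0125 0 0 .028; .0045 .0165 0 0 .028; .0045 .0165 0 0 .028' | tail -5
python3 -m inch '0 .002 0 0 .028; 0 .003 0 0 .028; 0 .003 0 0 .028' | tail -5
python3 - <<'E'
from k import *
need([*knob(0),.266])
E
```

```text
position: [0.5806, -0.2946, 0.2667]
ee_rot: [-1.403, -2.811, -0.001]
force: [0.4, -0.0, -0.7]
width: 0.305
gripper_force: 0.0
position: [0.5825, -0.2938, 0.2667]
ee_rot: [-1.404, -2.81, 0.0]
force: [-0.7, -0.4, 0.4]
width: 0.3
gripper_force: 0.3
need [ 0.0009 -0.0062  0.0007] roll 0 t 15.2 F [-0.7 -0.4  0.4] j7 0.67 w 0.300043882245005
```

Not yet on the stop, so I'll press on in small steps until the force rises.

```bash

python3 -m inch '0 .002 0 0 .028; 0 .003 0 0 .028; 0 .003 0 0 .028' | tail -4
python3 -m inch '0 .002 0 0 .028; 0 .003 0 0 .028; 0 .003 0 0 .028' | tail -4
python3 - <<'E'
from k import *
im=snap("wrist","w10")
h=cv2.cvtColor(im,cv2.COLOR_RGB2HSV);m=((h[...,0]<8)|(h[...,0]>172))&(h[...,1]>170)&(h[...,2]>70);r,cc=np.nonzero(m);print("red",len(r),r.mean(),cc.mean(),cc.min(),cc.max())
need([*knob(0),.266])
E
```

```text
ee_rot: [-1.405, -2.807, 0.005]
force: [-7.3, -3.3, 3.3]
width: 0.302
gripper_force: 3.7
ee_rot: [-1.407, -2.803, 0.01]
force: [-14.0, -5.9, 8.5]
width: 0.306
gripper_force: 7.4
red 2312 304.288062283737 303.14230103806227 278 327
need [ 0.0013 -0.0083  0.0004] roll 0 t 15.85 F [-14.2  -5.1   7.8] j7 0.66 w 0.30568742829150786
```

View pics/w10.png

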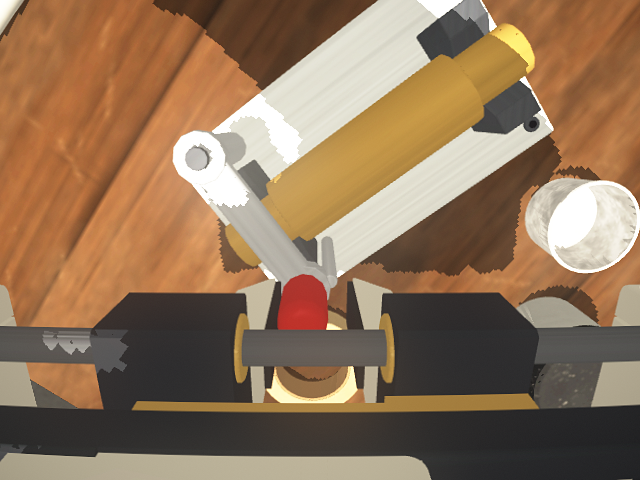

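Force reached 15 N with the arm lying against the dowel at (250,327), so the keeper is at its stop. I'll back off, open and lift.

```bash

python3 -m inch '0 -.004 0 0 .05; 0 -.008 0 0 .06; 0 -.008 0 0 .06; 0 -.008 0 0 .06' | tail -4
python3 -m inch '0 0 -.03 0 .06; 0 0 -.07 0 .06; 0 0 -.1 0 .06; 0 0 -.1 0 .06' | tail -4
python3 -m inch '-.03 0 -.02 0 .06; -.05 0 -.04 0 .06; -.05 0 -.04 0 .06; -.05 0 -.04 0 .06; -.05 0 -.04 0 .06' | tail -4
python3 - <<'E'
from k import *
snap("wrist","w11");t=snap("top","top1")[:,:,::-1];s=snap("scene","scene1")[:,:,::-1]
w=cv2.imread("pics/w11.png")
cv2.imwrite("pics/fin.png",np.hstack([cv2.resize(w,(480,360)),cv2.resize(s[150:240,310:430],(320,360*320//427)) if 0 else cv2.resize(s[130:250,300:406],(318,360))]))
for d in arm.place_of("wrist","keeper_knob")[:1]:
    k=ray("wrist",[d["point"]],.097)[0,:2];v=k-piv;print("theta",np.arctan2(-v@y,v@x),np.linalg.norm(v),d["point"])
need([*knob(0),.266])
E
```

```text
ee_rot: [1.404, 2.81, 0.001]
force: [-0.3, 0.0, -0.4]
width: 0.603
gripper_force: 0.0
ee_rot: [1.4, 2.804, 0.002]
force: [-0.2, 0.5, 0.7]
width: 0.652
gripper_force: 0.0
ee_rot: [-1.402, -2.809, -0.0]
force: [-0.2, -0.1, 0.5]
width: 0.652
gripper_force: 0.0
theta 0.0024708490487412482 0.07653807727992612 [157.9, 311.0]
need [ 0.0502 -0.0042  0.1402] roll 0 t 17.35 F [-0.6 -0.5  0.1] j7 0.8 w 0.6532507862602649
```

View pics/fin.png

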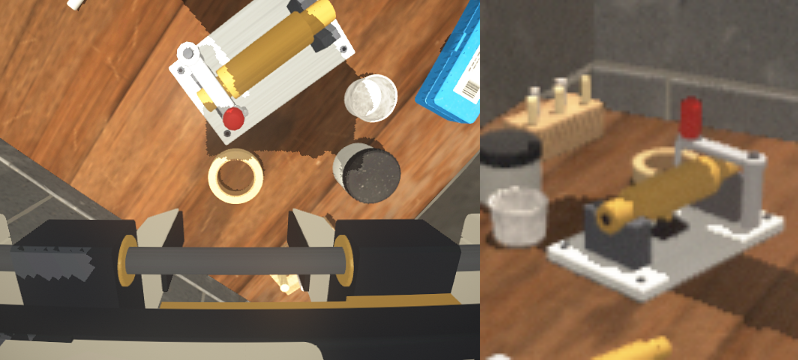

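The roller is seated level, with the keeper across the journal at about 0 rad (knob at (118,233) in the left panel). The cup is undisturbed.

```bash
python3 -c "from cell import arm;print(arm.sign_off())"
```

```text
the job is handed in; nothing more can be done
None
```

The job is handed in at about 17 s of the 56 s allowed: the last images show the brass roller seated in the vee blocks and the keeper arm at its stop across the journal (pin travel was not measured), and the steel roller, jar and cup were never touched.

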